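# Reset and restart the ultraviolet tray cabinet

## Robot

A 7-joint arm with a two-finger parallel gripper is mounted at the origin on the work surface. World frame = base frame: x ahead of the robot, y to its left, z up, the work surface at z = 0. Lengths are in m, angles in rad, forces in N, time in s.
With the tool pointing down it reaches from about 0.425 to 0.925 m from the base axis. Payload 6.8 kg.
Tool frame: the origin (TCP) lies midway between the tips of the shut fingers; the grasp point (between the pads) lies 19 mm behind it; z points along the fingers, y is the direction in which the jaws open and shut (so a half turn about z gives the same grasp; the last joint's range is limited). The gripper opens to 85 mm and grips with 20 to 120 N. Pads are 22 mm wide; open, the fingers measure 114 mm over their backs; the gripper's body (76 mm by 85 mm) begins 54 mm behind the grasp point. The pads swing forward as they close: fully open they stand 13 mm farther back than shut.
Start: joints at [-1.214, 0.477, 0.022, 1.555, -0.011, 1.109, -0.083], TCP at [0.303, 0.603, 0.231] pointing down, gripper open.
Joint ranges: [-2.96, 2.96], [-0.34, 2.1], [-1.41, 1.46], [0.24, 2.44], [-1.37, 4.51], [0.17, 1.92], [-2.96, 2.96]. Speed limits (rad/s): [2.39, 2.39, 3.14, 3.14, 3.14, 3.14, 3.14].

## Interface

Orientations are given as a unit quaternion [w, x, y, z].
In Python, from station import bot gives the robot as it stands. The module is installed in compiled form; this text tells all that it offers.
- The arm moves only by the tool play_rows, never from a script. Its argument "motion" is a list of rows, each a list of 2 entries, a list of its own where there are three numbers: the shift along the tool's x, y, z as a fraction of full scale, then the turn, a rotation vector about the tool's x, y, z as a fraction of full scale. In form: [[[tx, ty, tz], [rx, ry, rz]], ...]. A call has 1 to 8 rows; each row is the pose to reach, as a shift and turn from the pose measured when the call began, along the tool's axes at that moment, turning the shorter way round; what a row does not reach only later rows make up. Full scale, the value 1, is 400 mm for a shift and 360 degrees for a turn. A row lasts 1/10 s, in which the tool goes at most 50 mm and 8.59 degrees, less where a joint would pass 70% of its speed; a pose out of reach is approached as far as the arm can. A call with a number of a shift or a turn outside -1 to 1 is refused whole. A call with a gripper value outside its range is refused whole. "fingers" is the finger opening in mm, from 0 to 85.4, set as the call begins (left out, the last holds). The fingers move at their own pace and stop on an object; "grip_force" is the grip in N (left out, the last holds). Time passes only in rows, so rows that repeat a pose let the fingers close. It gives the time, the measured TCP pose, the force and the opening at its end, in the units of the state.
- bot.get_obs(): the state, without advancing time (a new reading comes with each control period).
- bot.read_camera(name): name is "scene" or "top" or "wrist"; returns a dict with "pixels" (420x560x3 uint8, red, green, blue), "range_z" (420x560 float32, m along the optical axis (not along the pixel's ray), 0 where there is no reading), "fovy" (degrees; the focal length in pixels is half the picture's height over the tangent of half this angle, whatever the lens; pixels are square), "cx", "cy" (the principal point, pixels), "pose" (4x4, takes a point from camera to world coordinates). Camera axes: x right, y down, z forward; pixel columns grow to the right and rows downward; lengths in m; the calibration is good to about 2 mm. A picture is of the moment at which its call begins.
- bot.hand_in(): hands the job in, once; it reports no verdict.
The state is a dict: "t": time; "q": joint angles; "joint_vel": joint speeds; "joint_torque": joint torques, N m; "eef_pos": TCP position; "tool_rot": TCP orientation; "contact_force": force on the tool from outside, world axes, zero at the start; "torque": the same for the moment, N m; "gripper_width": opening from 0.0 (shut) to 1.0 (fully open).
Only numpy, scipy, OpenCV 4.12 (cv2) and the standard library are available. Lean on these libraries where they do the work, as an engineer would, in place of code of your own. Each camera call takes 0.05 s, during which the arm holds its last target.

## Task

The ultraviolet cabinet has tripped: on its control console, slide the silicone stopper off the square well with a fingertip until the well is fully uncovered, without lifting or tipping the stopper, and leave it lying flat on the console, clear of both wells. Then reach into the square well, press the sunken reset key all the way down for half a second and let it come back up. Last, push down the far end of the black rocker to switch the cabinet on; do not press the key in the round well, and leave the small items standing around undisturbed.

Things in the scene. Friction and masses are not known exactly. Their poses are not given: they have to be found in the camera images.
- console: Fixed console, 200 mm deep (x, to the rear) by 290 mm wide (y), flat deck 60 mm up; origin: centre of underside. Middle strip 70 mm wide with the rocker; flush each side a white tile 110 mm wide, one with a square, one with a round well (either may be left). Wells lie 45 mm in front of the middle, 90 mm to the side; the deck behind them is flat up to a rear lip 8 mm high, 6 mm thick.
- square_well_mouth (a point): Centre of the mouth of the square well, level with the deck (60 mm up). The well is 44 by 44 mm with upright walls parallel to the console's sides, 36 mm deep; the reset key is sunken in it. At the start the stopper covers it.
- square_key_top (a point): Centre of the top face of the reset key, a flat 30 by 30 mm grey key in the middle of the square well; at rest 18 mm below the deck.
- square_key (a joint): Travel of the reset key in m: 0 up (at rest), 0.006 fully down (hard stop). A spring of 500 N/m with 2 N preload lifts it: 5 N fully down; it springs back when released.
- round_well_mouth (a point): Centre of the mouth of the round well, level with the deck. Diameter 44 mm, 36 mm deep, with a similar round key 30 mm across, 18 mm below the deck, which is not to be pressed. It is not covered.
- round_key (a joint): Travel of the round key in m: 0 up, 0.006 down. Must stay up.
- stopper_centre (a point): Loose teal silicone stopper: disc of 60 mm diameter, 16 mm high, with a grip knob 22 mm across and 14 mm high on top; about 60 g. The point lies on its axis, half-way up the disc (8 mm above its underside). At the start it lies flat over the square well, up to 5 mm off-centre along either console axis.
- rocker (a joint): Angle of the black rocker in rad: 0 off, far (rear) end up; 0.44 on, far end down. It turns about the console's y axis, stays where it is left, and needs about 3 N at its far end. The goal's 'on' is above 0.36.
- rocker_far_end (a point): Point on the rocker's top near its far (rear) end, on the centre line, 22 mm from its pivot line; moves with it, about 9 mm down from off to on. The rocker, in the strip's middle, is a shallow V seen from the side, 55 mm long (console x), 28 mm wide, between two 8 mm high cheeks; its far end is about 26 mm above the deck when off; the pressed half lies level 15 mm above the deck.
- dish: Small loose steel dish, 34 mm wide, 26 mm high, standing on the deck behind the round well; origin at its underside. Leave alone.
- fork_a: Loose steel bite registration fork lying on the cart, a flat arch of 6 mm wire with a stem, about 140 mm long, 6 mm high; origin at the arch's centre. Leave alone.
- fork_b: Second such fork. Leave alone.
- lower_tray: Loose white plastic lower impression tray, horseshoe-shaped with a short handle, about 75 mm wide and 18 mm high; origin at the centre of its underside. Leave alone.
- mixing_bowl: Loose dark rubber mixing bowl, 110 mm wide, 60 mm high; origin at its underside. Leave alone.
- jar: Loose white jar with steel cap, 64 mm wide, 80 mm high; origin at its underside. Leave alone.
- stopper: The same stopper; origin at the centre of its underside.
Not all that is in view belongs to the job. What is meant by the stopper is not blue, green or pink, and is the smaller of those in its own colour.

How it is judged:
On the way, in this order (a step that is already met when the one before it is completed fails the run):
1. the stopper is slid off the square well, still lying flat on the deck (height (world z) of stopper_centre between 0.063 and 0.074 m and angle between stopper_centre's own z axis and vertical below 0.12 rad and horizontal distance between stopper_centre and square_well_mouth above 0.05 m), for 0.1 s.
2. the reset key is pressed fully down while the rocker is still off (value of joint square_key above 0.0048 m and value of joint rocker below 0.12 rad and horizontal distance between stopper_centre and square_well_mouth above 0.05 m), for 0.4 s.
3. the key is up again and the rocker is switched on (value of joint square_key below 0.001 m and value of joint rocker above 0.36 rad), for 0.1 s.
At the end, for the whole second after the job is handed in: The stopper lies flat and at rest on the console's deck, its axis at least 50 mm from the centre of either well; both keys are up; the rocker is on (above 0.36 rad) (all of step 1 and all of step 3 and horizontal distance between stopper_centre and round_well_mouth above 0.05 m and linear speed of stopper below 0.02 m/s and value of joint round_key below 0.001 m); the robot touches nothing.
It fails at once if the stopper is lifted (10 mm) or falls off the deck (height (world z) of stopper_centre above 0.078 m or height (world z) of stopper_centre below 0.055 m).
It fails at once if the stopper is tipped by more than 0.4 rad (angle between stopper_centre's own z axis and vertical above 0.4 rad).
It fails at once if the key in the round well is pressed (value of joint round_key above 0.002 m).
It fails at once if a bystander is moved by more than 20 mm (distance of any of dish, fork_a, fork_b, lower_tray, mixing_bowl, jar from where it was at the start of the episode above 0.02 m).
It also fails if it takes over 51 s, if anything falls off the work surface, if the arm or the gripper's body presses on something with over 40 N, if the wrist force passes 120 N, or if a joint passes its speed limit or range.

## Working session

There is one attempt and no reset: what is moved stays moved. The work goes in short steps, Python scripts to look and compute and a tool call to move; the robot and the scene stay as the last step left them, time stands still between calls to the robot, and variables do not carry over. Pictures are saved under pics/ and viewed, and the job is handed in when it is done.

Besides the shell and the picture viewer there is one more tool, called after "Request:" as name(argument=value, ...), one argument or row to a line, values as JSON. play_rows: Moves the arm, as the interface text tells. Shift numbers are shares of 400 mm and turn numbers shares of 360 degrees, none past 1 either way. Its arguments: {"type":"object","properties":{"motion":{"type":"array"},"fingers":{"type":"number"},"grip_force":{"type":"number"}},"required":["motion"]}

```bash
mkdir -p pics
cat > h.py <<'E'
import numpy as np, cv2
from station import bot
def cam(n):
    d=bot.read_camera(n); return d
def f(d): return d["pixels"].shape[0]/2/np.tan(np.radians(d["fovy"])/2)
def save(d,name): cv2.imwrite("pics/"+name,cv2.cvtColor(d["pixels"],cv2.COLOR_RGB2BGR))
def depthpt(d,u,v):
    z=float(d["range_z"][int(v),int(u)]); F=f(d); p=np.array([(u-d["cx"])/F*z,(v-d["cy"])/F*z,z,1]); return (d["pose"]@p)[:3]
def plane(d,u,v,h):
    F=f(d); r=d["pose"][:3,:3]@np.array([(u-d["cx"])/F,(v-d["cy"])/F,1]); o=d["pose"][:3,3]; return o+r*(h-o[2])/r[2]
def cloud(d):
    F=f(d); H,W=d["range_z"].shape; u,v=np.meshgrid(np.arange(W),np.arange(H)); z=d["range_z"]
    P=np.stack([(u-d["cx"])/F*z,(v-d["cy"])/F*z,z,np.ones_like(z)],-1); return (P@d["pose"].T)[...,:3]
E
python3 - <<'E'
from h import *
for n in("scene","top","wrist"):
    d=cam(n); save(d,n+"0.png"); print(n,d["fovy"],d["cx"],d["cy"],np.round(d["pose"],3).tolist())
print(bot.get_obs())
E
```

```text
scene 51.29591105199411 277.3388442205978 206.72378870939164 [[0.083, 0.648, -0.757, 1.419], [0.997, -0.046, 0.07, -0.089], [0.01, -0.76, -0.649, 0.829], [0.0, 0.0, 0.0, 1.0]]
top 46.862193129523455 283.4434710729712 210.5267051244331 [[-0.072, -0.968, 0.242, 0.289], [-0.997, 0.072, -0.012, 0.011], [-0.005, -0.242, -0.97, 1.132], [0.0, 0.0, 0.0, 1.0]]
wrist 70.64398331725876 281.7453383026242 210.44446246388435 [[0.447, 0.853, 0.272, 0.233], [0.895, -0.425, -0.137, 0.638], [-0.001, 0.304, -0.953, 0.374], [0.0, 0.0, 0.0, 1.0]]
{'t': 0.15, 'q': array([-1.21413612,  0.47762095,  0.02234045,  1.55620924, -0.01147188,
        1.10931112, -0.08309471]), 'joint_vel': array([-0.00033312, -0.00221657,  0.00089293, -0.00286773,  0.00122733,
       -0.00031501, -0.00070927]), 'joint_torque': array([ 3.94634146e-03, -5.96922576e+01,  1.61091026e+00, -2.81491810e+01,
        1.27074367e-02,  6.47667432e-03, -3.04874470e-05]), 'eef_pos': array([0.30234555, 0.60298983, 0.23054814]), 'tool_rot': array([-1.03647016e-04,  2.30274153e-01,  9.73125537e-01, -7.02632724e-04]), 'contact_force': array([ 0.27118944, -0.93072862, -0.27043215]), 'torque': array([-0.03468304,  0.01995096, -0.02994929]), 'gripper_width': 0.9980920668274196}
```

View pics/scene0.png

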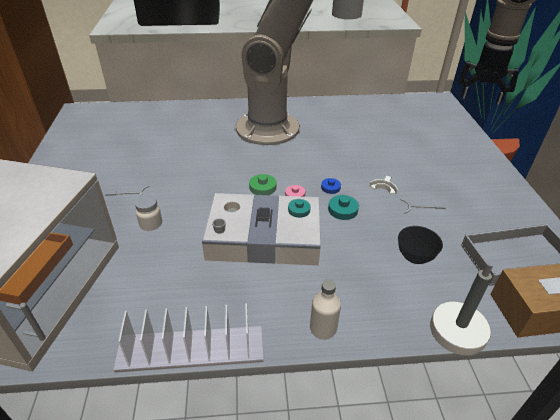

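View pics/top0.png

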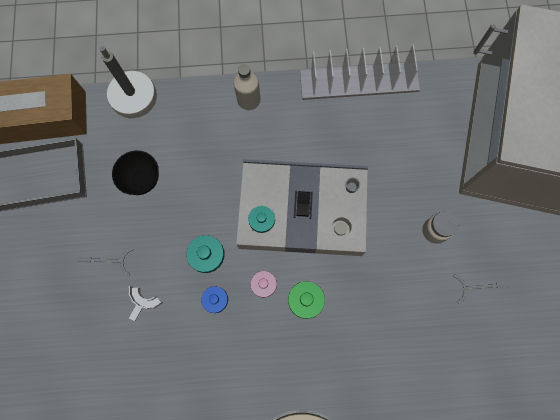

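View pics/wrist0.png

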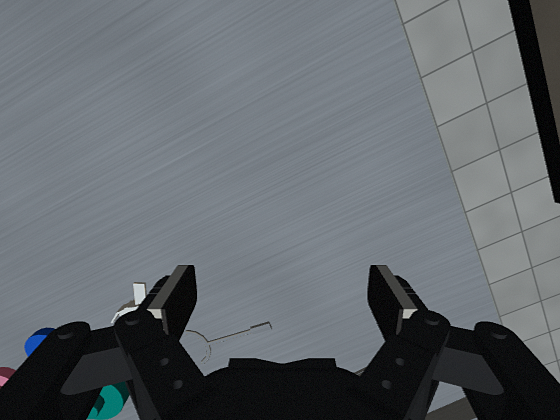

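Top view: the candidates are the small teal disc on the console's left tile (261,219), a larger teal disc on the table (206,253), green (306,299), blue (214,299) and pink (263,284). I choose the smaller teal one at (261,219). The round well is at (341,228), the dish at (352,185) and the rocker at (303,204).

Run:
```python
from h import *
d=cam("top"); im=d["pixels"]; C=cloud(d)
cv2.imwrite("pics/crop1.png",cv2.resize(cv2.cvtColor(im[150:265,180:380],cv2.COLOR_RGB2BGR),None,fx=4,fy=4,interpolation=cv2.INTER_CUBIC))
hsv=cv2.cvtColor(im,cv2.COLOR_RGB2HSV)
m=cv2.inRange(hsv,(80,100,40),(97,255,255))
n,l,s,c=cv2.connectedComponentsWithStats(m)
for i in range(1,n):
    if s[i,4]>100:
        P=C[l==i]; z=P[:,2]; print(s[i],c[i],"z pct",np.percentile(z,[10,50,95]))
        zt=np.median(z); Q=P[abs(z-zt)<.004]; (cc,r)=cv2.minEnclosingCircle(Q[:,:2].astype(np.float32)); print("disc",cc,r)
        K=P[z>zt+.009]; print("knob",K.mean(0),len(K),np.ptp(K,axis=0))
# deck: height 52..66
D=(C[...,2]>.053)&(C[...,2]<.067)&(abs(C[...,1])<.4)&(C[...,0]<.9)&(C[...,0]>.35)
n,l,s,c=cv2.connectedComponentsWithStats(D.astype(np.uint8)); i=1+np.argmax(s[1:,4]); print(s[i],c[i])
P=C[l==i]; print("deck z",np.median(P[:,2])); print(cv2.minAreaRect(P[:,:2].astype(np.float32)*1000))
# round well: low points inside the tile
for u,v in [(341,228),(352,185),(303,196),(303,210),(341,222),(350,210),(261,245)]: print(u,v,depthpt(d,u,v))
```

```text
[248 206  27  27 545] [261.21834862 218.72844037] z pct [0.07257752 0.07553139 0.08991685]
disc (0.5377978682518005, 0.049182791262865067) 0.029816266149282455
knob [0.52727627 0.04720908 0.13102842] 75 [0.25782404 0.04650461 1.04742645]
[ 186  235   38   38 1093] [204.81976212 253.71637694] z pct [0.01927222 0.02256467 0.04330672]
disc (0.477268785238266, 0.18698593974113464) 0.043394509702920914
knob [0.4695604  0.17929691 0.08341646] 158 [0.2046915  0.18947416 1.10021809]
[ 236  159  132   94 9303] [303.28807911 205.35923896]
deck z 0.05928746944543528
((566.4469604492188, -47.41539001464844), (290.7908630371094, 201.89732360839844), 82.52810668945312)
341 228 [ 0.50883129 -0.1311618   0.04369863]
352 185 [ 0.60285288 -0.16361385  0.06594029]
303 196 [ 0.58087719 -0.04843043  0.08086671]
303 210 [ 0.54958485 -0.04600423  0.07638399]
341 222 [ 0.52338192 -0.13290538  0.04127685]
350 210 [ 0.54671181 -0.15433434  0.05593256]
261 245 [0.48039096 0.05370256 0.05765427]
```

View pics/crop1.png

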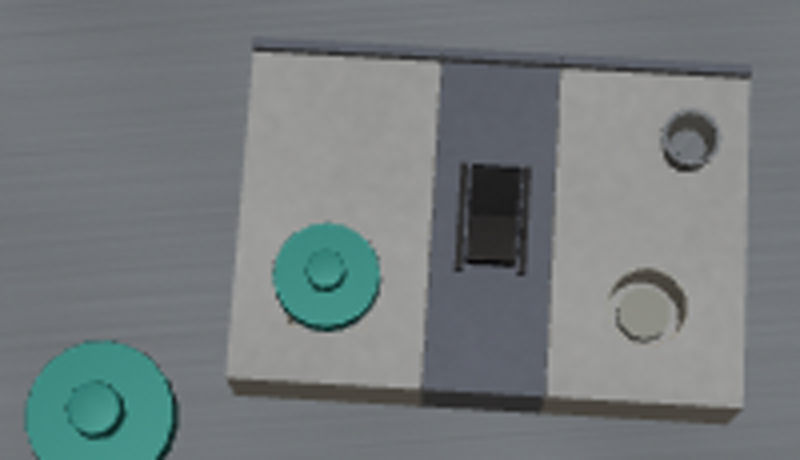

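The crop shows the smaller teal stopper with its knob on the left tile, so the square well is on the left. The round well is open on the right and the dish stands behind it. Next I check the geometry against the scene camera.

Run:
```python
from h import *
d=cam("scene"); im=d["pixels"]; C=cloud(d)
hsv=cv2.cvtColor(im,cv2.COLOR_RGB2HSV)
m=cv2.inRange(hsv,(80,100,40),(97,255,255)); R=np.zeros_like(m); R[190:222,285:315]=255; m&=R
P=C[m>0]; zt=np.median(P[:,2]); Q=P[abs(P[:,2]-.076)<.004]; print(zt,cv2.minEnclosingCircle(Q[:,:2].astype(np.float32)))
D=(C[...,2]>.055)&(C[...,2]<.065)&(abs(C[...,1]+.05)<.2)&(C[...,0]<.75)&(C[...,0]>.42)
n,l,s,c=cv2.connectedComponentsWithStats(D.astype(np.uint8)); i=1+np.argmax(s[1:,4]); print(s[i])
P=C[l==i]; print(np.median(P[:,2])); print(cv2.minAreaRect(P[:,:2].astype(np.float32)*1000))
```

```text
0.07639201491734116 ((0.5425173044204712, 0.04852810874581337), 0.029984837397933006)
[ 203  193  117   52 4413]
0.0604184063128681
((563.0062866210938, -45.9334716796875), (290.4017333984375, 195.38316345214844), 81.95278930664062)
```

```bash
cat >> h.py <<'E'
from scipy.spatial.transform import Rotation as Ro
def goto(p,yaw=None):
    o=bot.get_obs(); w,x,y,z=o["tool_rot"]; R=Ro.from_quat([x,y,z,w])
    s=R.inv().apply(np.array(p)-o["eef_pos"])/.4
    out="shift %s"%np.round(s,4)
    if yaw is not None: # desired angle (deg) of tool y axis
        yw=np.radians(yaw); Y=np.array([np.cos(yw),np.sin(yw),0]); Z=np.array([0,0,-1.]); X=np.cross(Y,Z)
        T=Ro.from_matrix(np.stack([X,Y,Z],1)); out+=" turn %s"%np.round((R.inv()*T).as_rotvec()/(2*np.pi),4)
    print(p,out)
c=np.array([.566,-.047]); ex=np.array([.9907,-.1357]); ey=np.array([.1357,.9907])
def W(x,y,z): return [*(c+ex*x/1000+ey*y/1000),z]
E
python3 - <<'E'
from h import *
goto(W(-98,91,.2),82.2); goto(W(-98,91,.1),82.2); goto(W(-98,91,.064),82.2)
E
```

```text
[np.float64(0.48126009999999997), np.float64(0.056452300000000004), 0.2] shift [-1.0122 -1.0214  0.078 ] turn [-0.0001 -0.     -0.0523]
[np.float64(0.48126009999999997), np.float64(0.056452300000000004), 0.1] shift [-1.0122 -1.0212  0.328 ] turn [-0.0001 -0.     -0.0523]
[np.float64(0.48126009999999997), np.float64(0.056452300000000004), 0.064] shift [-1.0122 -1.0211  0.418 ] turn [-0.0001 -0.     -0.0523]
```

Request:
play_rows(
  motion=[
    [[-0.7,-0.7,0.05],[0,0,-0.0523]],
    [[-0.7,-0.7,0.05],[0,0,-0.0523]],
    [[-0.7,-0.7,0.05],[0,0,-0.0523]],
    [[-0.7,-0.7,0.05],[0,0,-0.0523]],
    [[-0.7,-0.7,0.05],[0,0,-0.0523]],
    [[-0.7,-0.7,0.05],[0,0,-0.0523]],
    [[-0.7,-0.7,0.05],[0,0,-0.0523]],
    [[-0.7,-0.7,0.05],[0,0,-0.0523]],
  ],
  fingers=24,
)

```text
t: 1.05
eef_pos: [0.4276, 0.225, 0.2112]
tool_rot: [0.0, 0.068, 0.998, -0.0]
contact_force: [0.8, -0.9, -0.3]
gripper_width: 0.279
```

Run:
```python
from h import *
o=bot.get_obs();print(o["t"],o["eef_pos"],o["gripper_width"],o["q"])
goto(W(-98,91,.2),82.2); goto(W(-98,91,.1),82.2)
```

```text
1.05 [0.42762741 0.22501593 0.21120977] 0.278568598405164 [-0.69049019  0.18279898  0.08646168  2.02855644 -0.01894706  0.93124894
  0.83983752]
[np.float64(0.48126009999999997), np.float64(0.056452300000000004), 0.2] shift [-0.1903 -0.3992  0.0283] turn [-0.0001  0.     -0.0001]
[np.float64(0.48126009999999997), np.float64(0.056452300000000004), 0.1] shift [-0.1903 -0.399   0.2783] turn [-0.0001  0.     -0.0001]
```

Request:
play_rows(
  motion=[
    [[-0.19,-0.4,0.028],[0,0,0]],
    [[-0.19,-0.4,0.028],[0,0,0]],
    [[-0.19,-0.4,0.028],[0,0,0]],
    [[-0.19,-0.4,0.028],[0,0,0]],
    [[-0.19,-0.4,0.028],[0,0,0]],
    [[-0.19,-0.4,0.27],[0,0,0]],
    [[-0.19,-0.4,0.27],[0,0,0]],
    [[-0.19,-0.4,0.27],[0,0,0]],
  ],
)

```text
t: 1.85
eef_pos: [0.4766, 0.0561, 0.0987]
tool_rot: [-0.005, 0.068, 0.998, -0.002]
contact_force: [-0.8, -0.2, -0.2]
gripper_width: 0.281
```

Run:
```python
from h import *
o=bot.get_obs();print(o["t"],o["eef_pos"],o["gripper_width"],o["contact_force"])
goto(W(-98,91,.064),82.2)
for n in("wrist","scene"):save(cam(n),n+"1.png")
```

```text
1.85 [0.47659782 0.05614563 0.09871843] 0.28102381498903434 [-0.81708349 -0.21184977 -0.15911908]
[np.float64(0.48126009999999997), np.float64(0.056452300000000004), 0.064] shift [-0.0123  0.0027  0.0867] turn [-0.0007 -0.0016  0.0001]
```

View pics/wrist1.png

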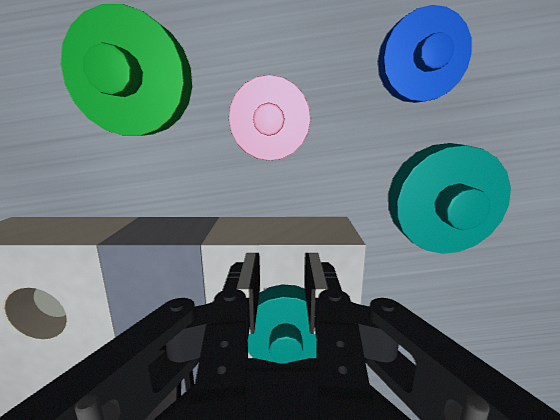

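View pics/scene1.png

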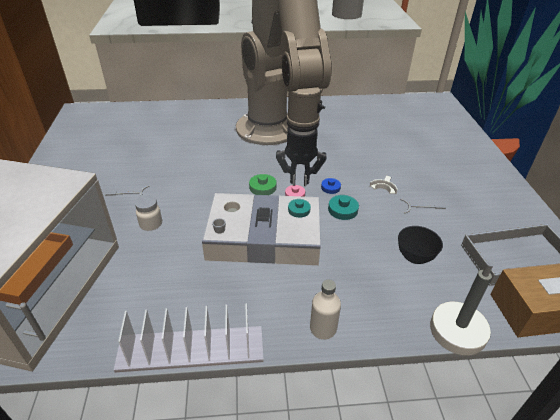

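The wrist view shows the finger gap, centred at about x=285, lined up with the stopper knob (285,338), and the fingers are in front of the disc. I lower now.

Request:
play_rows(
  motion=[
    [[-0.0123,0.0027,0.04],[0,-0.0016,0]],
    [[-0.0123,0.0027,0.0867],[0,-0.0016,0]],
    [[-0.0123,0.0027,0.0867],[0,-0.0016,0]],
    [[-0.0123,0.0027,0.0867],[0,-0.0016,0]],
  ],
)

```text
t: 2.35
eef_pos: [0.487, 0.0575, 0.071]
tool_rot: [0.005, 0.068, 0.998, -0.0]
contact_force: [0.2, -0.0, -0.2]
gripper_width: 0.288
```

Run:
```python
from h import *
o=bot.get_obs();print(o["t"],o["eef_pos"],o["gripper_width"],o["contact_force"])
for x in (-80,-60,-40,-20,-15): goto(W(x,91,.064),82.2)
for n in("wrist","scene"):
    d=cam(n);save(d,n+"2.png")
    if n=="scene": cv2.imwrite("pics/c2.png",cv2.resize(cv2.cvtColor(d["pixels"][140:270,200:360],cv2.COLOR_RGB2BGR),None,fx=4,fy=4))
```

```text
2.35 [0.4870196  0.05754524 0.07095709] 0.28823363230813864 [ 0.19481658 -0.01831341 -0.20026236]
[np.float64(0.49909269999999994), np.float64(0.0540097), 0.064] shift [-0.0309 -0.0047  0.0177] turn [0.     0.0017 0.0001]
[np.float64(0.5189066999999999), np.float64(0.0512957), 0.064] shift [-0.0809 -0.0047  0.0183] turn [0.     0.0017 0.0001]
[np.float64(0.5387206999999999), np.float64(0.048581700000000005), 0.064] shift [-0.1309 -0.0047  0.0188] turn [0.     0.0017 0.0001]
[np.float64(0.5585346999999999), np.float64(0.045867700000000004), 0.064] shift [-0.1809 -0.0047  0.0194] turn [0.     0.0017 0.0001]
[np.float64(0.5634881999999999), np.float64(0.045189200000000006), 0.064] shift [-0.1934 -0.0047  0.0195] turn [0.     0.0017 0.0001]
```

View pics/wrist2.png

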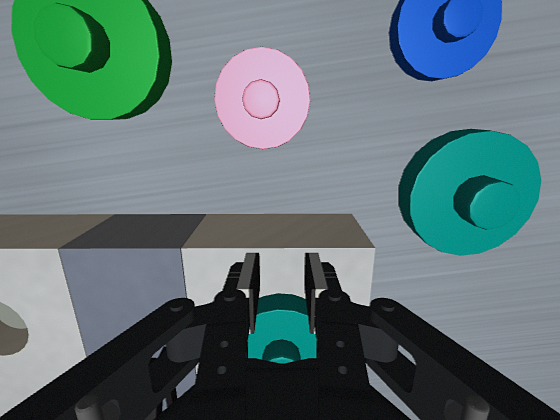

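View pics/c2.png

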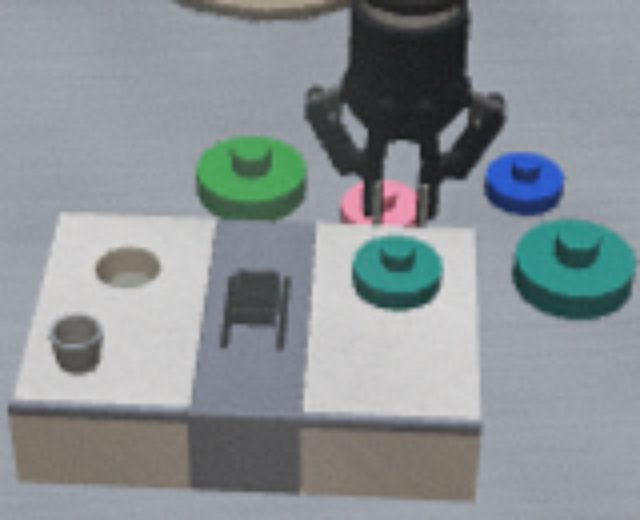

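Both views show the fingers at the front edge, in front of the disc and aligned with it. I advance and settle at z 0.064.

Request:
play_rows(
  motion=[
    [[-0.0,-0.0047,0.0177],[0,0.0017,0]],
    [[-0.0,-0.0047,0.0177],[0,0.0017,0]],
    [[-0.01,-0.0047,0.0177],[0,0.0017,0]],
    [[-0.02,-0.0047,0.0177],[0,0.0017,0]],
  ],
)

```text
t: 2.85
eef_pos: [0.4952, 0.0544, 0.0639]
tool_rot: [0.0, 0.068, 0.998, 0.0]
contact_force: [-0.2, 0.1, 0.0]
gripper_width: 0.283
```

Run:
```python
from h import *
o=bot.get_obs();print(o["t"],o["eef_pos"],o["gripper_width"],o["contact_force"],o["q"])
for x in (-80,-60,-40,-20,-15): goto(W(x,91,.065),82.2)
```

```text
2.85 [0.49519725 0.05437345 0.06393568] 0.28331232476136015 [-0.17935899  0.11380123  0.0003255 ] [-0.37568161  0.43375273  0.17245528  2.1174226  -0.12813439  0.59906142
  1.32184989]
[np.float64(0.49909269999999994), np.float64(0.0540097), 0.065] shift [-0.0098  0.0004 -0.0027] turn [0.     0.0001 0.    ]
[np.float64(0.5189066999999999), np.float64(0.0512957), 0.065] shift [-0.0598  0.0004 -0.0026] turn [0.     0.0001 0.    ]
[np.float64(0.5387206999999999), np.float64(0.048581700000000005), 0.065] shift [-0.1098  0.0004 -0.0026] turn [0.     0.0001 0.    ]
[np.float64(0.5585346999999999), np.float64(0.045867700000000004), 0.065] shift [-0.1598  0.0004 -0.0025] turn [0.     0.0001 0.    ]
[np.float64(0.5634881999999999), np.float64(0.045189200000000006), 0.065] shift [-0.1723  0.0004 -0.0025] turn [0.     0.0001 0.    ]
```

Request:
play_rows(
  motion=[
    [[-0.01,0,-0.002],[0,0,0]],
    [[-0.02,0,-0.002],[0,0,0]],
    [[-0.03,0,-0.002],[0,0,0]],
    [[-0.04,0,-0.002],[0,0,0]],
    [[-0.05,0,-0.002],[0,0,0]],
    [[-0.06,0,-0.002],[0,0,0]],
    [[-0.07,0,-0.002],[0,0,0]],
    [[-0.08,0,-0.002],[0,0,0]],
  ],
)

```text
t: 3.65
eef_pos: [0.5272, 0.05, 0.0647]
tool_rot: [0.0, 0.068, 0.998, 0.0]
contact_force: [0.5, 0.3, -0.9]
gripper_width: 0.28
```

```bash
cat >> h.py <<'E'
def stopper(tag):
    d=cam("scene"); im=d["pixels"]; C=cloud(d)
    m=cv2.inRange(cv2.cvtColor(im,cv2.COLOR_RGB2HSV),(80,100,40),(97,255,255)); m[(C[...,2]<.065)|(C[...,2]>.1)]=0
    P=C[m>0]; Q=P[abs(P[:,2]-.076)<.004]; cc,r=cv2.minEnclosingCircle(Q[:,:2].astype(np.float32)); cc=np.array(cc)-c
    print("disc z",np.median(Q[:,2]),"console xy mm",cc@ex*1000,cc@ey*1000,"r",r, "knob z",np.percentile(P[:,2],98))
    cv2.imwrite("pics/"+tag,cv2.resize(cv2.cvtColor(im[140:270,200:360],cv2.COLOR_RGB2BGR),None,fx=4,fy=4))
E
python3 - <<'E'
from h import *
o=bot.get_obs();print(o["t"],o["eef_pos"],o["gripper_width"],o["contact_force"])
goto(W(-15,91,.065),82.2); stopper("c3.png")
E
```

```text
3.65 [0.52721706 0.04998738 0.06473337] 0.28027796514119924 [ 0.53737074  0.3481739  -0.85820611]
[np.float64(0.5634881999999999), np.float64(0.045189200000000006), 0.065] shift [-0.0915  0.0004 -0.0006] turn [0.     0.0001 0.    ]
disc z 0.07631480035279925 console xy mm -759.830538433528 536.6127022324324 r 0.9011359810829163 knob z 0.0926438398476859
```

View pics/c3.png

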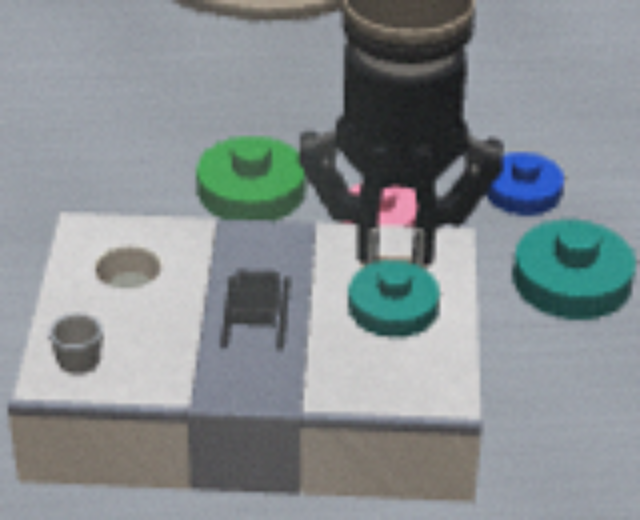

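The disc is flat at (393,298) in the crop and sitting in the fork of the fingers. I keep pushing.

Request:
play_rows(
  motion=[
    [[-0.01,0,-0.001],[0,0,0]],
    [[-0.022,0,-0.001],[0,0,0]],
    [[-0.034,0,-0.001],[0,0,0]],
    [[-0.046,0,-0.001],[0,0,0]],
    [[-0.058,0,-0.001],[0,0,0]],
    [[-0.07,0,-0.001],[0,0,0]],
    [[-0.08,0,-0.001],[0,0,0]],
    [[-0.09,0,-0.001],[0,0,0]],
  ],
)

```text
t: 4.5
eef_pos: [0.564, 0.045, 0.0653]
tool_rot: [0.001, 0.068, 0.998, 0.0]
contact_force: [-0.0, -0.1, -0.1]
gripper_width: 0.282
```

```bash
sed -i 's/m\[(C\[...,2\]<.065)|/m[(abs(C[...,0]-.57)>.12)|(abs(C[...,1]+.05)>.17)|(C[...,2]<.065)|/' h.py
python3 - <<'E'
from h import *
o=bot.get_obs();print(o["t"],o["eef_pos"],o["gripper_width"],o["contact_force"])
stopper("c4.png")
E
```

```text
4.5 [0.5640039  0.04496171 0.06529334] 0.2817062092360998 [-0.01548788 -0.05347494 -0.13831558]
disc z 0.07626691561974813 console xy mm 24.74485775370305 89.73633105253876 r 0.031476426869630814 knob z 0.09214087241305192
```

View pics/c4.png

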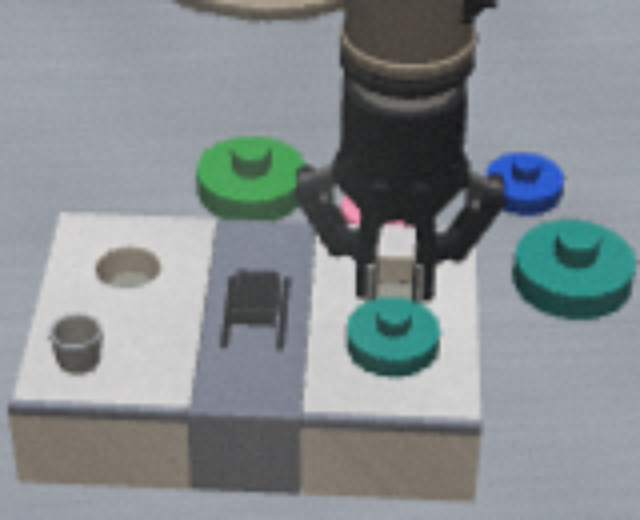

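The stopper is flat at console (+25, 90) mm, 70 mm from the well. I back off, rise, close the fingers and look at the well.

Request:
play_rows(
  motion=[
    [[0.03,0,0],[0,0,0]],
    [[0.07,0,0],[0,0,0]],
    [[0.09,0,-0.05],[0,0,0]],
    [[0.09,0,-0.15],[0,0,0]],
    [[0.09,0,-0.2],[0,0,0]],
    [[0.09,0,-0.2],[0,0,0]],
    [[0.09,0,-0.2],[0,0,0]],
    [[0.09,0,-0.2],[0,0,0]],
  ],
  fingers=24,
)

```text
t: 5.35
eef_pos: [0.5276, 0.0497, 0.1442]
tool_rot: [0.0, 0.068, 0.998, -0.0]
contact_force: [0.3, -0.7, 0.3]
gripper_width: 0.278
```

Request:
play_rows(
  motion=[
    [[0,0,0],[0,0,0]],
    [[0,0,0],[0,0,0]],
    [[0,0,0],[0,0,0]],
    [[0,0,0],[0,0,0]],
  ],
  fingers=0,
)

```text
t: 5.75
eef_pos: [0.5275, 0.0497, 0.1439]
tool_rot: [0.0, 0.068, 0.998, -0.0]
contact_force: [-0.8, -0.4, -0.6]
gripper_width: -0.003
```

Run:
```python
from h import *
o=bot.get_obs();print(o["t"],o["eef_pos"],o["gripper_width"],o["contact_force"])
stopper("c5.png")
d=cam("wrist"); save(d,"wrist5.png")
d=cam("top"); cv2.imwrite("pics/top5.png",cv2.resize(cv2.cvtColor(d["pixels"][150:265,180:380],cv2.COLOR_RGB2BGR),None,fx=4,fy=4))
goto(W(-45,90,.1),82.2); goto(W(-45,90,.042),82.2);goto(W(-45,90,.034),82.2)
```

```text
5.75 [0.52748208 0.04968651 0.14390698] -0.002958640589395435 [-0.78896327 -0.42739404 -0.61816057]
disc z 0.0761603885198106 console xy mm 26.803954951727444 91.1645792706132 r 0.030392317101359367 knob z 0.09165455005493026
[np.float64(0.5336315), np.float64(0.04826949999999999), 0.1] shift [-0.0153 -0.0015  0.1105] turn [-0.      0.0001  0.    ]
[np.float64(0.5336315), np.float64(0.04826949999999999), 0.042] shift [-0.0152 -0.0014  0.2555] turn [-0.      0.0001  0.    ]
[np.float64(0.5336315), np.float64(0.04826949999999999), 0.034] shift [-0.0152 -0.0014  0.2755] turn [-0.      0.0001  0.    ]
```

View pics/c5.png

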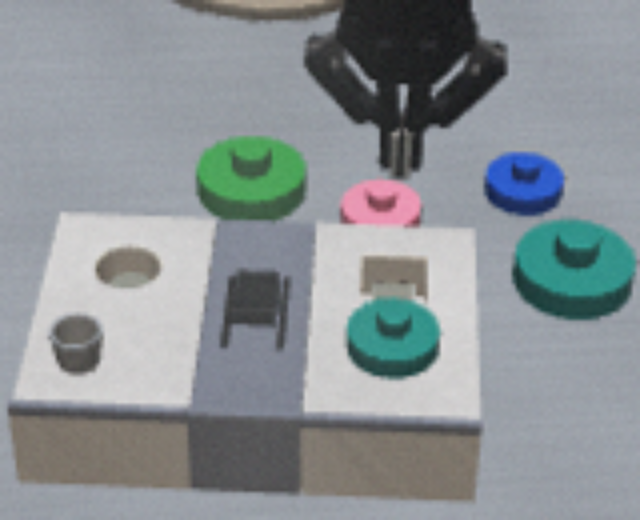

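View pics/wrist5.png

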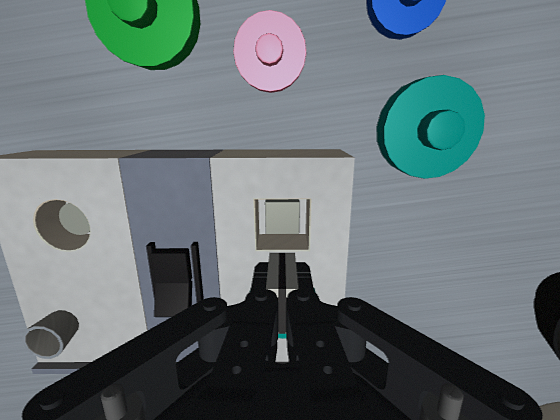

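View pics/top5.png

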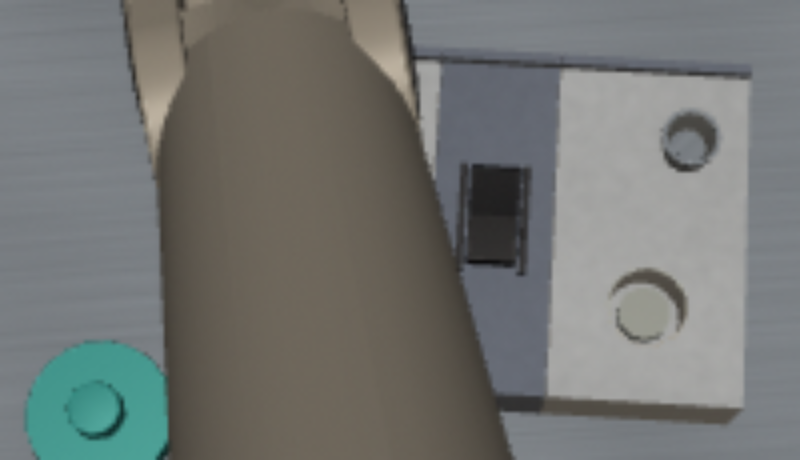

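The wrist view shows the square well fully open, with mouth corners at about (257,199), (309,199), (309,249) and (256,249) and the grey key inside. I measure its centre.

Run:
```python
from h import *
d=cam("wrist")
cs=[plane(d,u,v,.06) for u,v in [(257,199),(309,199),(309,249),(256,249)]]
print(np.round(cs,4)); print("c",np.mean(cs,0),"W",W(-45,90,.06), "sides",[np.linalg.norm(cs[i]-cs[(i+1)%4]) for i in range(4)])
k=[plane(d,u,v,.042) for u,v in [(265,200),(299,200),(299,235),(265,235)]]; print("key",np.mean(k,0))
cv2.imwrite("pics/w6.png",cv2.resize(cv2.cvtColor(d["pixels"][180:320,210:360],cv2.COLOR_RGB2BGR),None,fx=4,fy=4))
```

```text
[[0.511  0.0328 0.06  ]
 [0.5165 0.0738 0.06  ]
 [0.5599 0.0692 0.06  ]
 [0.5539 0.025  0.06  ]]
c [0.53533766 0.05020486 0.06      ] W [np.float64(0.5336315), np.float64(0.04826949999999999), 0.06] sides [np.float64(0.04137041366754677), np.float64(0.0435965264817974), np.float64(0.044541000622179285), np.float64(0.04362345420148673)]
key [0.53558118 0.04957266 0.042     ]
```

View pics/w6.png

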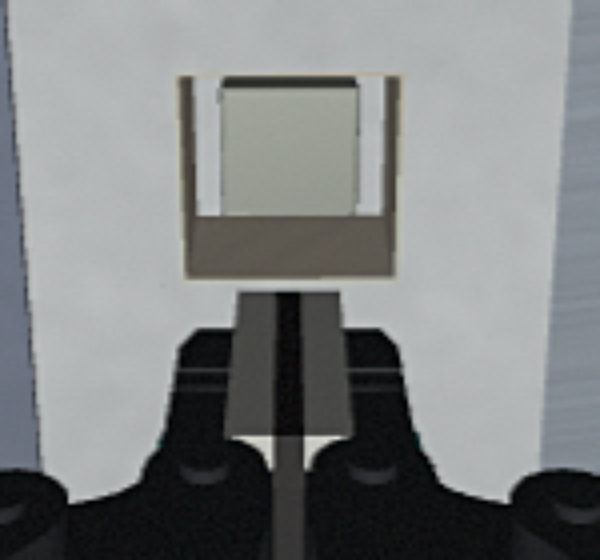

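Run:
```python
from h import *
d=cam("wrist"); C=cloud(d)
o=bot.get_obs(); w,x,y,z=o["tool_rot"]; R=Ro.from_quat([x,y,z,w])
T=R.inv().apply(C.reshape(-1,3)-o["eef_pos"]).reshape(C.shape)*1000
for v in (254,258,264,270,280,288,300):
    row=[(u,np.round(T[v,u]).astype(int).tolist()) for u in range(245,325,6)]
    print(v,[r for r in row if r[1][2]<60])
```

```text
254 [(269, [10, -6, -6]), (275, [11, -3, -7]), (281, [11, 0, -7]), (287, [10, 3, -6]), (293, [11, 6, -7])]
258 [(269, [11, -6, -12]), (275, [10, -3, -11]), (281, [11, 0, -11]), (287, [11, 3, -12]), (293, [10, 6, -11])]
264 [(257, [7, -12, -10]), (263, [6, -9, -10]), (269, [11, -5, -17]), (275, [10, -3, -16]), (281, [10, 0, -17]), (287, [11, 3, -18]), (293, [10, 6, -16]), (299, [6, 9, -9]), (305, [7, 12, -10])]
270 [(257, [6, -11, -15]), (263, [6, -8, -15]), (269, [11, -5, -24]), (275, [11, -2, -23]), (281, [10, 0, -22]), (287, [11, 3, -23]), (293, [11, 6, -23]), (299, [6, 9, -15]), (305, [7, 12, -16])]
280 [(257, [6, -11, -25]), (263, [6, -8, -24]), (269, [10, -5, -31]), (275, [11, -2, -32]), (281, [10, 0, -31]), (287, [11, 3, -32]), (293, [11, 5, -32]), (299, [6, 9, -24]), (305, [7, 11, -26]), (311, [6, 14, -24])]
288 [(251, [6, -13, -31]), (257, [6, -10, -31]), (263, [6, -7, -31]), (269, [11, -4, -39]), (275, [10, -2, -37]), (281, [11, 0, -38]), (287, [11, 3, -38]), (293, [11, 5, -38]), (299, [6, 8, -31]), (305, [6, 11, -31]), (311, [6, 13, -31])]
300 [(245, [11, -13, -47]), (251, [12, -11, -48]), (257, [11, -9, -47]), (263, [11, -6, -47]), (269, [12, -4, -48]), (275, [12, -2, -48]), (281, [4, 0, -37]), (287, [10, 3, -46]), (293, [11, 5, -47]), (299, [11, 7, -47]), (305, [11, 9, -47]), (311, [11, 12, -47]), (317, [11, 14, -47])]
```

The closed fingertip measures about 28 × 22 mm over the depth used, which fits the 44 mm well. I take the centre as (0.5346, 0.0490).

Run:
```python
from h import *
for z in(.1,.046):goto([.5346,.0490,z],82.2)
```

```text
[0.5346, 0.049, 0.1] shift [-0.0174  0.0005  0.1106] turn [-0.      0.0001  0.    ]
[0.5346, 0.049, 0.046] shift [-0.0173  0.0006  0.2456] turn [-0.      0.0001  0.    ]
```

Request:
play_rows(
  motion=[
    [[-0.0174,0.0005,0.08],[0,0,0]],
    [[-0.0174,0.0005,0.15],[0,0,0]],
    [[-0.0174,0.0005,0.18],[0,0,0]],
    [[-0.0174,0.0005,0.2],[0,0,0]],
    [[-0.0174,0.0005,0.22],[0,0,0]],
    [[-0.0174,0.0005,0.24],[0,0,0]],
    [[-0.0174,0.0005,0.245],[0,0,0]],
    [[-0.0174,0.0005,0.245],[0,0,0]],
  ],
)

```text
t: 6.8
eef_pos: [0.5347, 0.049, 0.0463]
tool_rot: [0.0, 0.068, 0.998, -0.0]
contact_force: [-1.1, 0.5, -0.4]
gripper_width: 0.005
```

Run:
```python
from h import *
o=bot.get_obs();print(o["eef_pos"],o["contact_force"])
for z in(.042,.035):goto([.5346,.0490,z],82.2)
```

```text
[0.53468327 0.04900367 0.04633894] [-1.10272296  0.49717673 -0.37638903]
[0.5346, 0.049, 0.042] shift [ 0.0002 -0.      0.0108] turn [-0.      0.0001  0.    ]
[0.5346, 0.049, 0.035] shift [ 0.0002 -0.      0.0283] turn [-0.      0.0001  0.    ]
```

Clean entry with no contact so far. Now I press.

Request:
play_rows(
  motion=[
    [[0,0,0.012],[0,0,0]],
    [[0,0,0.018],[0,0,0]],
    [[0,0,0.024],[0,0,0]],
    [[0,0,0.028],[0,0,0]],
    [[0,0,0.028],[0,0,0]],
  ],
)

```text
t: 7.3
eef_pos: [0.5355, 0.0491, 0.036]
tool_rot: [0.001, 0.068, 0.998, 0.0]
contact_force: [-0.4, 0.4, 9.8]
gripper_width: -0.0
```

The force is 9.8 N, above the 5 N spring force at full travel, and the tip is at 0.036 m, so the key is on its hard stop. I hold for 0.8 s, then release.

Request:
play_rows(
  motion=[
    [[0,0,0.004],[0,0,0]],
    [[0,0,0.004],[0,0,0]],
    [[0,0,0.004],[0,0,0]],
    [[0,0,0.004],[0,0,0]],
    [[0,0,0.004],[0,0,0]],
    [[0,0,0.004],[0,0,0]],
    [[0,0,0.004],[0,0,0]],
    [[0,0,0.004],[0,0,0]],
  ],
)

```text
t: 8.1
eef_pos: [0.5355, 0.0491, 0.0359]
tool_rot: [0.001, 0.068, 0.998, 0.0]
contact_force: [-4.5, -1.1, 18.8]
gripper_width: -0.001
```

Request:
play_rows(
  motion=[
    [[0,0,-0.02],[0,0,0]],
    [[0,0,-0.05],[0,0,0]],
    [[0,0,-0.1],[0,0,0]],
    [[0,0,-0.2],[0,0,0]],
    [[0,0,-0.3],[0,0,0]],
    [[0,0,-0.3],[0,0,0]],
  ],
)

```text
t: 8.7
eef_pos: [0.5385, 0.0493, 0.1612]
tool_rot: [0.005, 0.068, 0.998, 0.002]
contact_force: [0.5, 0.5, -0.4]
gripper_width: -0.0
```

Run:
```python
from h import *
o=bot.get_obs();print(o["t"],o["eef_pos"],o["contact_force"])
stopper("c7.png"); d=cam("scene"); C=cloud(d)
hsv=cv2.cvtColor(d["pixels"],cv2.COLOR_RGB2GRAY)
P=C.reshape(-1,3); q=(P[:,:2]-c); X=q@ex*1000; Y=q@ey*1000
s=(abs(X)<32)&(abs(Y)<12)&(P[:,2]>.062)&(P[:,2]<.11)
for a in range(-30,31,5):
    t=s&(X>=a)&(X<a+5)
    if t.sum(): print(a,t.sum(),np.median(P[t,2]),Y[t].min(),Y[t].max())
for z in(.15,.1):goto(W(21,0,z),82.2)
```

```text
8.7 [0.53850384 0.04931214 0.16119317] [ 0.50282821  0.5353254  -0.3883571 ]
disc z 0.07640113152590411 console xy mm 27.231009806209855 88.10213415084482 r 0.03143801912665367 knob z 0.0918282804391965
-25 11 0.0754785904669607 -10.554472745618463 10.643900429538844
-20 10 0.07580728730560576 -9.800480249497996 10.9927227088163
-15 12 0.07619812521350561 -9.64652659918136 11.444418016100341
-10 13 0.07599679584661612 -11.811194227318143 11.902682355022698
-5 9 0.07504113663080525 -3.5373505592430274 9.6998737452604
0 8 0.07655081306935374 -11.104924163656879 9.771588117182397
5 6 0.07924175050220073 -7.99732751216576 10.370934755560674
10 7 0.0798665501232696 -10.184354627605533 0.23304265679110375
15 10 0.08316821060283491 -11.911856630857706 11.065243862099761
20 15 0.0830815610093244 -11.52464510987377 11.507368714843267
25 32 0.08198735061997048 -11.298863878996878 11.697468084239892
[np.float64(0.5868047), np.float64(-0.0498497), 0.15] shift [-0.1604 -0.2279  0.0174] turn [ 0.0003  0.0006 -0.    ]
[np.float64(0.5868047), np.float64(-0.0498497), 0.1] shift [-0.16   -0.2281  0.1424] turn [ 0.0003  0.0006 -0.    ]
```

View pics/c7.png

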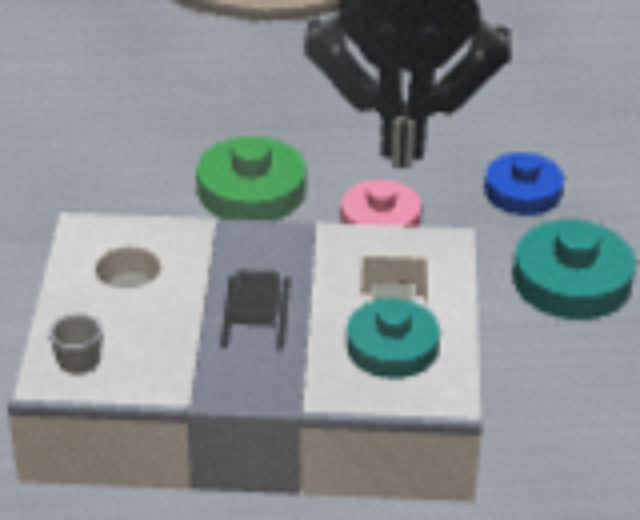

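The stopper is still flat at about (27, 88) mm, and the well and key look normal. I move above the rocker's far end.

Request:
play_rows(
  motion=[
    [[-0.16,-0.228,0.017],[0,0.0006,0]],
    [[-0.16,-0.228,0.017],[0,0.0006,0]],
    [[-0.16,-0.228,0.017],[0,0.0006,0]],
    [[-0.16,-0.228,0.017],[0,0.0006,0]],
    [[-0.16,-0.228,0.07],[0,0.0006,0]],
    [[-0.16,-0.228,0.14],[0,0.0006,0]],
    [[-0.16,-0.228,0.14],[0,0.0006,0]],
    [[-0.16,-0.228,0.14],[0,0.0006,0]],
  ],
)

```text
t: 9.6
eef_pos: [0.5857, -0.0482, 0.1005]
tool_rot: [-0.001, 0.067, 0.998, 0.001]
contact_force: [-0.5, 0.2, 0.3]
gripper_width: -0.0
```

Run:
```python
from h import *
o=bot.get_obs();print(o["t"],o["eef_pos"],o["contact_force"])
stopper("c8.png"); d=cam("wrist"); save(d,"wrist8.png")
for z in(.09,.08,.073):goto(W(21,0,z),82.2)
```

```text
9.6 [ 0.58571794 -0.04821104  0.10045913] [-0.50236956  0.24559619  0.32777966]
disc z 0.07652187836458568 console xy mm 26.739209847414546 90.28937244249583 r 0.0300504881888628 knob z 0.09182044139187585
[np.float64(0.5868047), np.float64(-0.0498497), 0.09] shift [ 0.0008 -0.0024  0.03  ] turn [0.0004 0.0002 0.0001]
[np.float64(0.5868047), np.float64(-0.0498497), 0.08] shift [ 0.0008 -0.0024  0.055 ] turn [0.0004 0.0002 0.0001]
[np.float64(0.5868047), np.float64(-0.0498497), 0.073] shift [ 0.0009 -0.0025  0.0725] turn [0.0004 0.0002 0.0001]
```

View pics/c8.png

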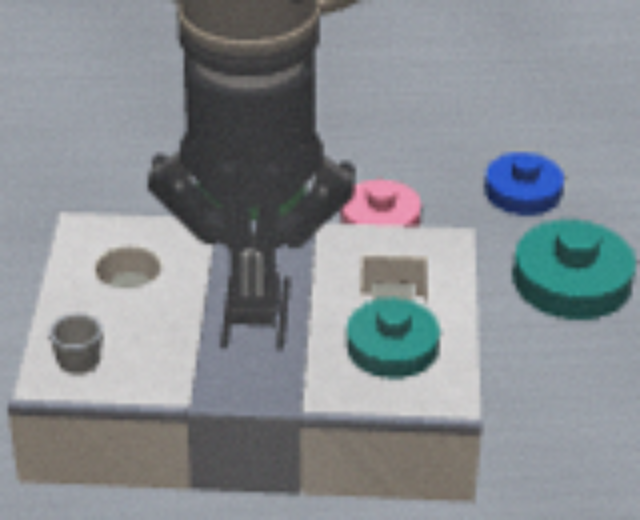

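View pics/wrist8.png

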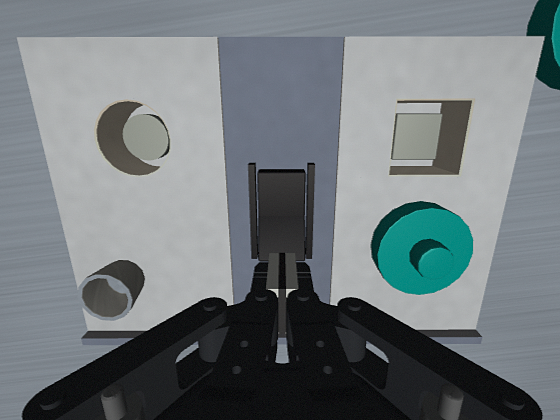

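The fingertip (280,270 in the wrist view) is centred over the rocker, between its cheeks. I press the far end down.

Request:
play_rows(
  motion=[
    [[0,-0.0024,0.03],[0,0,0]],
    [[0,-0.0024,0.04],[0,0,0]],
    [[0,-0.0024,0.05],[0,0,0]],
    [[0,-0.0024,0.06],[0,0,0]],
    [[0,-0.0024,0.066],[0,0,0]],
    [[0,-0.0024,0.068],[0,0,0]],
    [[0,-0.0024,0.068],[0,0,0]],
  ],
)

```text
t: 10.4
eef_pos: [0.5878, -0.0499, 0.0751]
tool_rot: [0.001, 0.068, 0.998, 0.001]
contact_force: [2.9, -0.1, 4.3]
gripper_width: -0.002
```

Request:
play_rows(
  motion=[
    [[0,0,0.006],[0,0,0]],
    [[0,0,0.008],[0,0,0]],
    [[0,0,0.008],[0,0,0]],
  ],
)

```text
t: 10.7
eef_pos: [0.588, -0.0499, 0.0746]
tool_rot: [0.001, 0.068, 0.998, 0.002]
contact_force: [-6.6, 0.6, 27.5]
gripper_width: 0.004
```

Request:
play_rows(
  motion=[
    [[0,0,-0.02],[0,0,0]],
    [[0,0,-0.08],[0,0,0]],
    [[0,0,-0.18],[0,0,0]],
    [[0,0,-0.28],[0,0,0]],
    [[0.2,0,-0.3],[0,0,0]],
    [[0.2,0,-0.3],[0,0,0]],
    [[0.2,0,-0.3],[0,0,0]],
  ],
)

```text
t: 11.4
eef_pos: [0.5028, -0.0393, 0.1937]
tool_rot: [-0.002, 0.068, 0.998, 0.002]
contact_force: [1.0, 0.3, 0.1]
gripper_width: 0.002
```

Run:
```python
from h import *
o=bot.get_obs();print(o["t"],o["eef_pos"],o["contact_force"])
stopper("c9.png"); d=cam("scene"); C=cloud(d); save(d,"scene9.png"); save(cam("wrist"),"wrist9.png")
P=C.reshape(-1,3); q=(P[:,:2]-c); X=q@ex*1000; Y=q@ey*1000
s=(abs(X)<32)&(abs(Y)<12)&(P[:,2]>.062)&(P[:,2]<.11)
for a in range(-30,31,5):
    t=s&(X>=a)&(X<a+5)
    if t.sum(): print(a,t.sum(),np.median(P[t,2]))
```

```text
11.4 [ 0.50282201 -0.0392584   0.19369574] [0.98913569 0.294491   0.09950497]
disc z 0.07614357423101636 console xy mm 26.01220730792885 92.02280536500814 r 0.03097122348845005 knob z 0.09170237451853114
-25 4 0.08481420632074216
-20 14 0.08488736497215676
-15 19 0.08290255144587577
-10 17 0.08046500793398448
-5 22 0.07790217406632338
0 16 0.07593502380432282
5 10 0.07549237387203306
10 12 0.07556362425557306
15 13 0.0755433559448182
20 11 0.07580790997574294
25 33 0.07247864723974984
30 11 0.07169201933750735
```

View pics/c9.png

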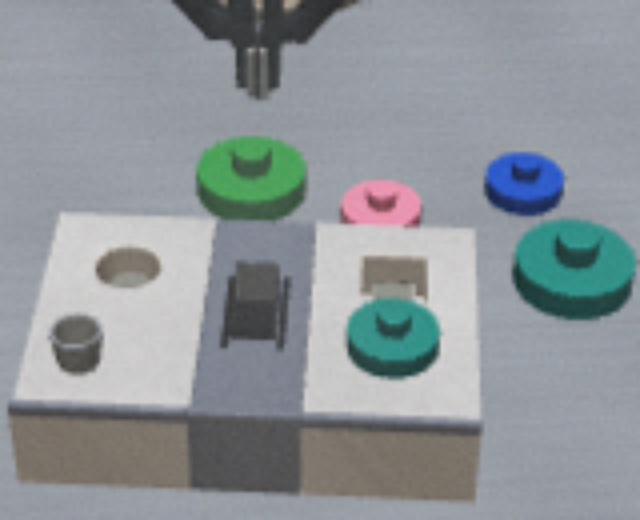

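View pics/wrist9.png

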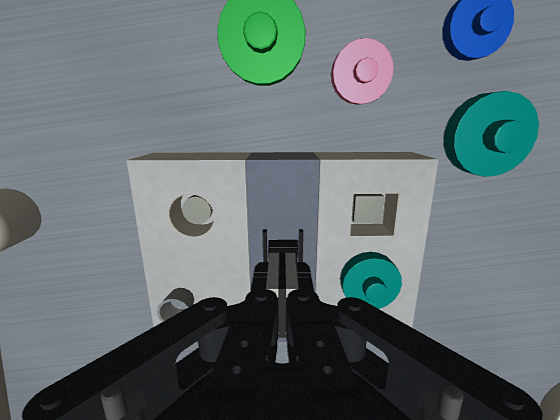

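The rocker is on: its far half lies level at 15.5 mm above the deck and its near end is up. One last check of the key heights, with a settling move first, then hand in.

Request:
play_rows(
  motion=[
    [[0,0,0],[0,0,0]],
    [[0,0,0],[0,0,0]],
    [[0,0,0],[0,0,0]],
    [[0,0,0],[0,0,0]],
  ],
)

```text
t: 11.95
eef_pos: [0.5082, -0.0395, 0.1938]
tool_rot: [0.001, 0.068, 0.998, 0.002]
contact_force: [0.5, -0.8, 0.4]
gripper_width: -0.002
```

Run:
```python
from h import *
d=cam("wrist"); C=cloud(d)
for n,u,v in(("sq",368,207),("round",198,209),("deckL",340,180),("deckR",225,180)): print(n,np.median(C[v-5:v+6,u-5:u+6,2]))
print(bot.get_obs()["joint_vel"].round(3)); bot.hand_in()
```

```text
sq 0.04265333542807215
round 0.04266369056105285
deckL 0.060622396001316636
deckR 0.06057276097855968
[-0.001 -0.006  0.003  0.003  0.     0.001 -0.   ]
the job is handed in; nothing more can be done
```

The job is handed in at about 12 s of the 51 s allowed; no verdict is reported, but my last checks all came out as required.

- **Stopper:** I slid the small teal stopper rearward off the square well with two fingertips set 24 mm apart, rather than a single fingertip. It lies flat on the deck at about console (+26, 91) mm, roughly 71 mm from the square well's centre.
- **Reset key:** I pressed it with the closed fingertips to its hard stop and held it for 0.8 s, with the force reaching 19 N. It came back up: the key tops in both wells measure 18 mm below the deck, the rest height. The fingers never went near the round well.
- **Rocker:** I pushed its far end down, and it stayed. Its far half now lies level about 15.5 mm above the deck, so it is on.
- **Surroundings:** The arm is clear of everything. In the last console views the dish stands where it was. I did not measure the other bystanders again, but the tool never worked near them.

The only disagreement was 2–3 mm between the cameras on where the console and well lie. I used a position between the two, and the fingers entered the well without touching its walls.

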